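# Show the wide lattice panel to the inspection camera

## Robot

A 6-joint arm with a two-finger parallel gripper is mounted at the origin on the work surface. World frame = base frame: x ahead of the robot, y to its left, z up, the work surface at z = 0. Lengths are in mm, angles in rad, forces in N, time in s.
With the tool pointing down it reaches from about 350 to 775 mm from the base axis. Payload 7.3 kg.
Tool frame: the origin (TCP) lies at the very end of the fingers, on their centre line; the grasp point (between the pads) lies 19 mm behind it; z points along the fingers, y is the line along which they close (so a half turn about z gives the same grasp; the last joint's range is limited). The gripper opens to 92 mm and grips with 3 to 60 N. Pads are 19 mm wide; open, the fingers measure 130 mm over their backs; the gripper's body (75 mm by 190 mm) begins 47 mm behind the grasp point.
Start: joints at [1.019, 0.342, 1.524, -0, 1.275, -0.146], TCP at [207.234, 482.389, 226.741] pointing down, gripper open.
Joint ranges: [-2.53, 2.53], [-0.77, 2.02], [0.04, 2.7], [-1, 4.14], [0.28, 2.66], [-3.11, 3.11]. Speed limits (rad/s): [2.57, 2.57, 3.14, 3.14, 3.14, 3.14].

## Interface

Orientations are given as [roll, pitch, yaw] about the fixed x, y, z axes, in that order (R = Rz(yaw) Ry(pitch) Rx(roll)).
In Python, from plant import bot gives the robot as it stands.
- The arm moves only by the tool send_rows, never from a script. Its argument "rows" is a list of rows, each an object of numbers: "x", "y", "z": the shift along the tool's x, y, z in units of 0.2 m (1.0 is 0.2 m); "ax", "ay", "az": the turn, a rotation vector about the tool's x, y, z in units of 60 degrees (1.0 is 60 degrees); "jaw": the opening, from -1 (shut) to 1 (fully open), so that 0 is half open. In form: [{"x": .., "y": .., "z": .., "ax": .., "ay": .., "az": .., "jaw": ..}, ...]. A call has exactly 10 rows; each row is the pose to reach, as a shift and turn from the pose commanded when the call began, along the tool's axes at that moment; what a row does not reach only later rows make up. A row lasts 1/8 s, in which the tool goes at most 62.5 mm and 10.7 degrees, less where a joint would pass 70% of its speed; a pose out of reach is approached as far as the arm can. A call with a number of a shift or a turn outside -1 to 1 is refused whole. A call with a gripper value outside its range is refused whole. The fingers move at their own pace and stop on an object; the grip force is fixed at half the most. Time passes only in rows, so rows that repeat a pose let the fingers close, or fill a call up. It gives the time, the measured TCP pose, the force, the opening and the grip force at its end, in the units of the state.
- bot.get_obs(): the state, without advancing time (a new reading comes with each control period).
- bot.capture(name): name is "side" or "top"; returns (picture, depth): 400x640x3 uint8, red, green, blue; 400x640 float32, mm along the optical axis (not along the pixel's ray), 0 where there is no reading.
- bot.camera_model(name): a dict with "vertical_fov" (degrees; the focal length in pixels is half the picture's height over the tangent of half this angle, whatever the lens; pixels are square), "cx", "cy" (the principal point, pixels), "R" (3x3) and "t" (3): a world point X has camera coordinates R X + t. Camera axes: x right, y down, z forward; pixel columns grow to the right and rows downward; lengths in mm; the calibration is good to about 2 mm. A picture is of the moment at which its call begins. camera_model takes no time and is no camera call.
- bot.close_job(): hands the job in; it is judged then, once.
The state is a dict: "time": time; "joint_positions": joint angles; "dq": joint speeds; "tau": joint torques, N m; "tool_pos": TCP position; "tcp_rot": TCP orientation; "contact_force": force on the tool from outside, world axes, zero at the start; "moment": the same for the moment, N m; "grip_width": finger opening in mm; "finger_force": force on a finger pad.
Only numpy, scipy, OpenCV 4.12 (cv2) and the standard library are available. Lean on these libraries where they do the work, as an engineer would, in place of code of your own. Each camera call takes 0.05 s, during which the arm holds its last target. There are 200 camera calls.

## Task

Draw the wide lattice panel up out of the drying rack and hold it in the air in front of the inspection camera for a picture: its middle on the lens's line of sight 120 mm from the lens, its face square to the lens (leaning to match the camera's downward look) and its long edges level. The program finishes while the gripper is still holding the panel there, still and touching nothing else. Do not knock the camera out of its setting, and leave the two narrow panels and the other things on the bench where they are.

Things in the scene. Friction and masses are not known exactly. Their poses are not given: they have to be found in the camera images.
- panel_center (a point): centre of the wide wooden lattice panel, 130 mm wide (y), 90 mm high (z) and 12 mm thick (x), about 90 g, with a triangulated leaf pattern; it stands upright in one of the rack's three grooves (which one varies). Origin half-way up, in the middle of its thickness, so its top edge is 45 mm above along z; x is square to its face, y runs along its long edges. Solid rails 18 mm high along top and bottom, stiles 10 mm wide at the ends; above the groove it is free all round
- rack: fixed plywood drying rack, 215 mm (x) by 160 mm (y), base 20 mm thick, origin at the centre of its underside; three grooves along its y, at x = -80, 0 and +80 mm, each between two strips 30 mm high, 14.5 mm apart and 10 mm thick: the panels stand on the base, in the grooves, and their tops are 110 mm above the bench
- small_a_center (a point): centre of a narrow panel, 80 mm wide (y), 90 mm high (z), 12 mm thick (x), square grid pattern, in another groove; leave it
- small_b_center (a point): centre of a narrow panel, 80 mm wide (y), 90 mm high (z), 12 mm thick (x), with four crossed fields, in another groove; leave it
- stand: fixed camera stand: steel foot 120 by 120 by 14 mm, origin at the centre of its underside; a post 24 mm thick carries the camera head 270 mm above the bench, in a fork 70 mm wide (y); the camera looks to the stand's -x side
- head: camera head, origin on its tilting axis 270 mm above the bench, over the post; grey body 50 mm wide and 44 mm high, from x = -25 to +45 mm, and a black lens barrel 38 mm in diameter out to x = -60 mm. The line of sight is its -x axis, tipped 14 to 29 degrees below level; y is level. The hinge is stiff and holds itself against gravity, but gives way when pushed
- lens (a point): middle of the lens's front face, 60 mm from the tilting axis; axes as the camera head: -x is the line of sight, y level, z up across it
- view (a point): where the middle of the panel is to be: the empty point on the line of sight 120 mm in front of the lens (180 mm from the tilting axis), 180 to 230 mm above the bench. Axes as the camera head: the panel is to have its x along this x (either face will do) and its y along this y
- guide: loose dark wooden trimming block, 50 by 110 by 42 mm high, origin at the centre of its underside; leave it
- chisel: loose hand tool with a wooden handle, 200 mm long, lying on the bench under or near the place before the camera; leave it
- mallet: loose hammer, 260 mm long, lying on the bench; leave it
- glue: loose white glue bottle, 56 mm in diameter, 150 mm high, origin at the centre of its underside; leave it
- jar: loose glass jar with a steel lid, 70 mm in diameter, 90 mm high, origin at the centre of its underside; leave it
- strips: loose bundle of thin wooden strips, 220 by 32 by 12 mm, origin at the centre of its underside; leave it
There are look-alikes about, which are no part of the job. What is shaped like the part that bears panel_center but yellow is not meant.

How it is judged (in metres and radians):
On the way:
1. the wide panel is gripped and drawn clear of the rack (height (world z) of panel_center above 0.115 m and contact force between the fingers and panel above 1 N and contact force between panel and rack below 0.05 N), for 0.1 s.
At the end, for the whole second after the job is handed in: The gripper still holds the wide panel, at rest, more than 150 mm above the bench and touching neither rack, stand nor camera: its centre within 25 mm of the point 120 mm in front of the lens, its face within 9 degrees of square to the line of sight and its long edges within 9 degrees of level (distance between panel_center and view below 0.025 m and angle between the x axis of panel_center and the x axis of view, either way round below 0.16 rad and angle between the y axis of panel_center and the y axis of view, either way round below 0.16 rad and height (world z) of panel_center above 0.15 m and linear speed of panel below 0.02 m/s and angular speed of panel below 0.1 rad/s and contact force between the fingers and panel above 1 N and contact force between panel and rack below 0.05 N and contact force between panel and stand below 0.05 N and contact force between panel and head below 0.05 N); the arm keeps its last pose, push and grip.
It fails at once if the camera is knocked out of its setting (lens moved more than 15 mm) (distance of lens from where it was at the start of the episode above 0.015 m).
It fails at once if a narrow panel is moved more than 25 mm (distance of any of small_a_center, small_b_center from where it was at the start of the episode above 0.025 m).
It fails at once if something else on the bench is moved more than 30 mm (distance of any of guide, chisel, mallet, glue, jar, strips from where it was at the start of the episode above 0.03 m).
It also fails if it takes over 40 s, if anything falls off the work surface, if the arm or the gripper's body presses on something with over 40 N, if the wrist force passes 120 N, or if a joint passes its speed limit or range.

## Working session

There is one attempt and no reset: what is moved stays moved. The work goes in short steps, Python scripts to look and compute and a tool call to move; the robot and the scene stay as the last step left them, time stands still between calls to the robot, and variables do not carry over. Pictures are saved under pics/ and viewed, at most 10 in all, crops included, and the job is handed in when it is done.

Besides the shell and the picture viewer there is one more tool, called after "Emit:" as name([rows], argument=value, ...), one row to a line, values as JSON. send_rows: Moves the arm, as the interface text tells. Its arguments: {"type":"object","properties":{"rows":{"type":"array","items":{"type":"object","properties":{"x":{"type":"number","minimum":-1,"maximum":1},"y":{"type":"number","minimum":-1,"maximum":1},"z":{"type":"number","minimum":-1,"maximum":1},"ax":{"type":"number","minimum":-1,"maximum":1},"ay":{"type":"number","minimum":-1,"maximum":1},"az":{"type":"number","minimum":-1,"maximum":1},"jaw":{"type":"number"}}}}},"required":["rows"]}

```bash
mkdir -p pics; ls; python3 - <<'E'
from plant import bot
import cv2,numpy as np
print(bot.get_obs())
for n in("side","top"):
    p,d=bot.capture(n); cv2.imwrite(f"pics/{n}0.png",p[:,:,::-1]); np.savez(f"{n}0.npz",p=p,d=d); print(n,bot.camera_model(n))
E
```

```text
pics
{'time': 0.0, 'joint_positions': array([ 1.01901044e+00,  3.42700573e-01,  1.52503401e+00, -6.46853437e-06,
        1.27539136e+00, -1.46001772e-01]), 'dq': array([ 0.00098314,  0.00020217,  0.00040993, -0.00125613,  0.00037585,
       -0.00063814]), 'tau': array([ 3.78257323e-05, -4.31245029e+01, -2.44221461e+01,  7.17735942e-02,
        5.60407480e-02, -1.08515278e-04]), 'tool_pos': array([207.00123885, 482.01804563, 226.05052998]), 'tcp_rot': array([-3.14007478e+00, -2.16948188e-04,  2.73581026e+00]), 'contact_force': array([ 0.29016195, -0.30145106, -0.33470881]), 'moment': array([-0.04004234, -0.00805916, -0.03818794]), 'finger_force': 0.0, 'grip_width': 91.4805248661304}
side {'vertical_fov': 51.87580770853324, 'cx': 314.11305023818613, 'cy': 202.54219433790033, 'R': array([[-0.99640288, -0.08473083, -0.00140866],
       [-0.05661902,  0.67800271, -0.73287558],
       [ 0.06305223, -0.73015958, -0.68036123]]), 't': array([ 554.00213935,  175.08185557, 1496.0865708 ])}
top {'vertical_fov': 42.22046224803617, 'cx': 316.76118417555807, 'cy': 203.26669755404342, 'R': array([[ 0.02215513, -0.99967008,  0.01299539],
       [-0.98616428, -0.02398809, -0.16402614],
       [ 0.16428376, -0.00918157, -0.98637039]]), 't': array([ -53.68140743,  555.21664817, 1909.40217736])}
```

View pics/side0.png

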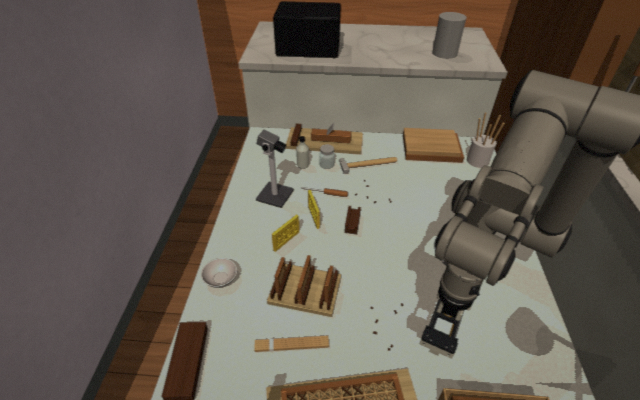

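View pics/top0.png

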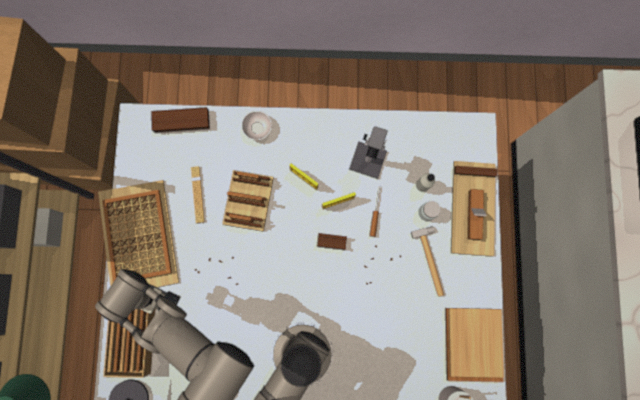

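```bash
cat > h.py <<'E'
import numpy as np,cv2
from plant import bot
def cloud(n,p=None,d=None):
    m=bot.camera_model(n); f=200/np.tan(np.radians(m['vertical_fov']/2))
    v,u=np.mgrid[:400,:640]
    c=np.stack([(u-m['cx'])/f*d,(v-m['cy'])/f*d,d],-1)
    return (c-m['t'])@m['R']
def proj(n,X):
    m=bot.camera_model(n); f=200/np.tan(np.radians(m['vertical_fov']/2))
    c=np.atleast_2d(X)@m['R'].T+m['t']; return np.c_[f*c[:,0]/c[:,2]+m['cx'],f*c[:,1]/c[:,2]+m['cy']]
def load(n,k=0):
    z=np.load(f"{n}{k}.npz"); return z['p'],cloud(n,d=z['d'])
E
python3 - <<'E'
from h import *
ims=[]
for n,(u,v),w in(("side",(305,285),50),("side",(272,165),50),("top",(250,200),50),("top",(372,150),50)):
    p,c=load(n); h=int(w*.75)
    ims.append(cv2.resize(p[v-h:v+h,u-w:u+w,::-1],(400,300),interpolation=cv2.INTER_CUBIC))
cv2.imwrite("pics/mos.png",np.vstack([np.hstack(ims[:2]),np.hstack(ims[2:])]))
# strips along grooves: points above z
for n in("side","top"):
    p,c=load(n)
    for name,(u0,u1,v0,v1) in (dict(rack=(262,345,250,315),head=(250,295,125,210)) if n=="side" else dict(rack=(218,278,165,235),head=(345,392,120,180))).items():
        q=c[v0:v1,u0:u1].reshape(-1,3); col=p[v0:v1,u0:u1].reshape(-1,3)
        for lo,hi in((15,30),(40,60),(95,125),(200,240),(240,330)):
            s=q[(q[:,2]>lo)&(q[:,2]<hi)]
            if len(s)>5: print(n,name,lo,hi,len(s),s.mean(0).round(),s.min(0).round(),s.max(0).round())
E
```

```text
side rack 15 30 1481 [563. 238.  21.] [451. 129.  15.] [684. 314.  30.]
side rack 40 60 670 [563. 237.  50.] [462. 139.  40.] [673. 305.  60.]
side rack 95 125 384 [570. 230. 109.] [478. 161.  95.] [658. 289. 117.]
side head 15 30 378 [ 735. -321.   18.] [ 668. -733.   15.] [ 810. -169.   30.]
side head 40 60 57 [ 720. -459.   47.] [ 700. -683.   41.] [ 749. -226.   59.]
side head 95 125 39 [ 738. -231.  110.] [ 728. -240.   95.] [ 752. -223.  124.]
side head 200 240 41 [ 737. -227.  219.] [ 727. -242.  202.] [ 762. -204.  240.]
side head 240 330 467 [ 737. -223.  279.] [ 678. -274.  240.] [ 788. -190.  308.]
top rack 15 30 1072 [560. 221.  21.] [452. 109.  15.] [706. 318.  30.]
top rack 40 60 511 [562. 222.  49.] [463. 142.  40.] [673. 306.  60.]
top rack 95 125 304 [568. 227. 109.] [477. 163.  95.] [658. 293. 124.]
top head 15 30 247 [ 732. -230.   19.] [ 670. -303.   15.] [ 810. -171.   30.]
top head 40 60 7 [ 732. -233.   52.] [ 728. -245.   45.] [ 738. -224.   59.]
top head 200 240 12 [ 735. -234.  236.] [ 718. -268.  231.] [ 764. -198.  240.]
top head 240 330 500 [ 733. -231.  284.] [ 678. -271.  241.] [ 784. -188.  311.]
```

View pics/mos.png

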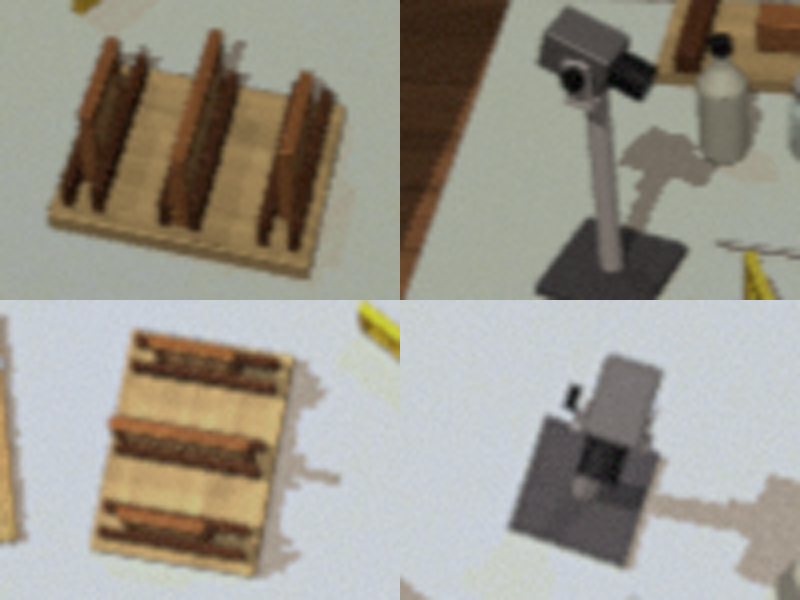

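```bash
python3 - <<'E'
from h import *
P=[];C=[];N=[]
for i,n in enumerate(("side","top")):
    p,c=load(n); P.append(c.reshape(-1,3)); C.append(p.reshape(-1,3)); N.append(np.full(256000,i))
P=np.vstack(P);C=np.vstack(C);N=np.hstack(N)
inb=lambda a,b:np.all((P>a)&(P<b),axis=1)
# panels tops
m=inb([440,120,100],[700,330,118])
Q=P[m]; n=N[m]
for lo,hi in((640,720),(540,610),(450,520)):
  # rough assignment after deskew
  for k in(0,1):
    s=Q[(n==k)]; yaw0=-.13
    sx=s[:,0]*np.cos(-.1)
    pass
# rack rectangle from z 12..24 (base top) top view
m=inb([440,100,12],[720,330,26])
for k in(0,1):
    r=cv2.minAreaRect(P[m&(N==k)][:,:2].astype(np.float32)); print("rack",k,r)
    m2=inb([440,120,100],[700,330,118])&(N==k)
    s=P[m2][:,:2].astype(np.float32)
    K,lab,cen=cv2.kmeans(np.c_[s[:,0]+0.2*(s[:,1]-230),0*s[:,1]].astype(np.float32),3,None,(3,50,.1),5,2)
    for j in range(3):
        t=s[lab[:,0]==j]; print(k,len(t),cv2.minAreaRect(t))
m=inb([640,-320,8],[830,-150,22]); 
for k in(0,1): print("foot",k,cv2.minAreaRect(P[m&(N==k)][:,:2].astype(np.float32)), cv2.minAreaRect(P[m&(N==k)&(C.max(1)<120)][:,:2].astype(np.float32)))
# head
h=inb([640,-290,240],[830,-150,330])
for k in(0,1):
    s=P[h&(N==k)]; c=C[h&(N==k)].max(1); print("head col",np.percentile(c,[5,25,50,75,95]))
    b=s[c<55]; print("dark",len(b),b.mean(0).round(1),b.min(0).round(),b.max(0).round())
np.savez("head.npz",P=P[h],C=C[h],N=N[h])
E
```

```text
rack 0 ((567.4660034179688, 220.88888549804688), (165.66213989257812, 214.88473510742188), 81.6667709350586)
0 155 ((568.5965576171875, 224.8230743408203), (129.39907836914062, 13.726648330688477), 81.14947509765625)
0 97 ((489.2427062988281, 237.95082092285156), (82.10301208496094, 11.95343017578125), 82.06532287597656)
0 99 ((647.9805297851562, 215.6270751953125), (84.37427520751953, 13.263511657714844), 81.74539184570312)
rack 1 ((574.8623046875, 220.8502197265625), (259.6030578613281, 217.69447326660156), 2.0359947681427)
1 119 ((567.889892578125, 228.0502166748047), (130.9529571533203, 14.030298233032227), 81.50473022460938)
1 76 ((488.3338623046875, 239.4261474609375), (78.4903564453125, 12.496514320373535), 81.0183334350586)
1 76 ((645.8125610351562, 217.2925262451172), (78.07833862304688, 12.449952125549316), 81.49446105957031)
foot 0 ((726.3671264648438, -228.3782958984375), (138.856689453125, 155.86717224121094), 68.87679290771484) ((739.29052734375, -238.78875732421875), (126.29143524169922, 121.22599029541016), 72.68170166015625)
foot 1 ((736.6506958007812, -236.1935272216797), (167.15576171875, 184.71438598632812), 89.30440521240234) ((738.1759033203125, -236.02511596679688), (115.615234375, 117.50462341308594), 72.05001068115234)
head col [ 18.   45.5  75.   85.  119.7]
dark 136 [ 717.4 -210.8  270.1] [ 683. -230.  250.] [ 785. -190.  285.]
head col [ 34.95  80.75 117.   120.   153.05]
dark 103 [ 700.8 -222.   271.4] [ 678. -244.  249.] [ 757. -195.  285.]
```

```bash
python3 - <<'E'
from h import *
z=np.load("head.npz");P,C,N=z['P'],z['C'],z['N']
from scipy.optimize import least_squares
for k in(0,1):
    s=P[(N==k)]; c=C[N==k].max(1)
    g=s[(c>65)&(s[:,2]>275)]
    # RANSAC plane for top face
    rng=np.random.default_rng(0);best=None
    for _ in range(1000):
        a=g[rng.choice(len(g),3,0)]; nn=np.cross(a[1]-a[0],a[2]-a[0]); nn/=np.linalg.norm(nn)+1e-9
        if abs(nn[2])<.7: continue
        m=abs((g-a[0])@nn)<2.5
        if best is None or m.sum()>best.sum(): best=m
    t=g[best]; ce=t.mean(0); nn=np.linalg.svd(t-ce)[2][2]; nn*=np.sign(nn[2])
    print(k,len(g),best.sum(),"top face n",nn.round(3),"tilt",np.degrees(np.arccos(nn[2])),"n yaw",np.degrees(np.arctan2(nn[1],nn[0])),ce.round(1))
    print(cv2.minAreaRect(t[:,:2].astype(np.float32)))
    # in stand frame
    y=np.radians(-17.7); o=np.array([738.5,-236.5,270])
    ex=np.array([np.cos(y),np.sin(y),0]);ey=np.array([-np.sin(y),np.cos(y),0])
    q=s-o; L=np.c_[q@ex,q@ey,q[:,2]]
    print("lim",np.percentile(L,[1,50,99],axis=0).round(1).tolist())
    d=L[(c<60)&(L[:,0]<-20)&(abs(L[:,1])<25)]; print("dark",len(d),d.mean(0),np.percentile(d,[2,98],axis=0).round(1).tolist())
    gg=t-o; print("top y range",np.percentile(gg@ey,[2,98]))
E
```

```text
0 215 115 top face n [-0.294  0.099  0.951] tilt 18.06510635743493 n yaw 161.30897487555657 [ 742.9 -238.6  295. ]
((727.2691650390625, -233.47854614257812), (50.819091796875, 100.39803314208984), 74.06119537353516)
lim [[-56.7, -25.1, -28.2], [-5.3, 15.7, 11.7], [41.8, 45.5, 35.9]]
dark 100 [-38.98403195  10.41976902   0.35844089] [[-56.9, -4.9, -17.5], [-20.7, 22.1, 14.8]]
top y range [-24.05061804  23.68765109]
1 340 155 top face n [-0.282  0.097  0.954] tilt 17.359070752734574 n yaw 161.05383307943356 [ 744.2 -235.5  292.6]
((745.030029296875, -231.93186950683594), (78.75717163085938, 65.53071594238281), 71.03871154785156)
lim [[-58.9, -32.1, -27.8], [-4.5, 3.1, 16.0], [37.5, 46.0, 35.8]]
dark 103 [-41.77110592   0.87775189   1.33355221] [[-58.9, -16.5, -11.7], [-25.8, 18.8, 12.6]]
top y range [-22.17538088  25.64258172]
```

```bash
cat >> h.py <<'E'
from scipy.spatial.transform import Rotation as Ro
def T(pos,yaw_deg,tilt_deg):
    # tool frame for panel frame with yaw & tilt: tool y = panel x, tool z = -panel z, tool x = panel y
    A=Ro.from_euler('ZY',[yaw_deg,-tilt_deg],degrees=True).as_matrix()
    return np.array(pos,float),np.c_[A[:,1],A[:,0],-A[:,2]]
def delta(t,cur=None):
    o=bot.get_obs()
    p,R=cur if cur else (o['tool_pos'],Ro.from_euler('xyz',o['tcp_rot']).as_matrix())
    s=R.T@(t[0]-p)/200; r=np.degrees(Ro.from_matrix(R.T@t[1]).as_rotvec())/60
    print("shift",s.round(3),"turn",r.round(3)); return t
E
python3 - <<'E'
from h import *
a=delta(T([390,350,235],-46,0)); b=delta(T([568.2,226.5,190],-8.6,0),a)
t=T([0,0,0],-18.2,17.7); print(t[1].round(3))
E
```

```text
shift [-1.101 -0.245 -0.044] turn [-1.000e-03  1.000e-03  1.879e+00]
shift [0.212 1.063 0.225] turn [ 0.     0.    -0.623]
[[ 0.312  0.905  0.289]
 [ 0.95  -0.298 -0.095]
 [ 0.     0.304 -0.953]]
```

```bash
python3 - <<'E'
from h import *
a=delta(T([390,350,235],29,0)); b=delta(T([568.2,226.5,190],-8.6,0),a)
E
```

```text
shift [-1.101 -0.245 -0.044] turn [-0.001  0.     0.629]
shift [-0.972  0.48   0.225] turn [0.    0.    0.627]
```

Emit:
send_rows([
  {"x":-0.1,"y":-0.02,"az":0.06,"jaw":0.2},
  {"x":-0.25,"y":-0.06,"az":0.15,"jaw":0.2},
  {"x":-0.4,"y":-0.1,"az":0.25,"jaw":0.2},
  {"x":-0.55,"y":-0.13,"az":0.35,"jaw":0.2},
  {"x":-0.7,"y":-0.17,"az":0.44,"jaw":0.2},
  {"x":-0.85,"y":-0.21,"az":0.53,"jaw":0.2},
  {"x":-0.95,"y":-0.23,"az":0.6,"jaw":0.2},
  {"x":-1.0,"y":-0.24,"az":0.63,"jaw":0.2},
  {"x":-1.0,"y":-0.24,"az":0.63,"jaw":0.2},
  {"x":-1.0,"y":-0.24,"az":0.63,"jaw":0.2},
])

```text
schema error: expected keys x, y, z, ax, ay, az, jaw
```

```bash
python3 - <<'E'
from h import *
delta(T([568.2,226.5,180],-8.6,0)); print(bot.get_obs()['tool_pos'],bot.get_obs()['tcp_rot'],bot.get_obs()['grip_width'])
E
```

```text
shift [-2.164 -0.461  0.231] turn [-1.000e-03  1.000e-03  1.256e+00]
[207.01704429 482.04272998 226.1014912 ] [-3.14013681e+00 -2.21971530e-04  2.73577613e+00] 91.78962682020284
```

Emit:
send_rows([
  {"x":-0.1,"y":-0.02,"z":0,"ax":0,"ay":0,"az":0.06,"jaw":0.2},
  {"x":-0.25,"y":-0.06,"z":0,"ax":0,"ay":0,"az":0.15,"jaw":0.2},
  {"x":-0.4,"y":-0.1,"z":0,"ax":0,"ay":0,"az":0.25,"jaw":0.2},
  {"x":-0.55,"y":-0.13,"z":0,"ax":0,"ay":0,"az":0.35,"jaw":0.2},
  {"x":-0.7,"y":-0.17,"z":0,"ax":0,"ay":0,"az":0.44,"jaw":0.2},
  {"x":-0.85,"y":-0.21,"z":0,"ax":0,"ay":0,"az":0.53,"jaw":0.2},
  {"x":-0.95,"y":-0.23,"z":0,"ax":0,"ay":0,"az":0.6,"jaw":0.2},
  {"x":-1.0,"y":-0.24,"z":0,"ax":0,"ay":0,"az":0.63,"jaw":0.2},
  {"x":-1.0,"y":-0.24,"z":0,"ax":0,"ay":0,"az":0.63,"jaw":0.2},
  {"x":-1.0,"y":-0.24,"z":0,"ax":0,"ay":0,"az":0.63,"jaw":0.2},
])

```text
time: 1.35
tool_pos: [371.4, 359.7, 226.7]
tcp_rot: [-3.141, -0.0, 2.078]
contact_force: [-0.4, 0.5, 0.5]
grip_width: 54.7
finger_force: 0.0
```

```bash
python3 - <<'E'
from h import *
delta(T([568.2,226.5,180],-8.6,0)); print(bot.get_obs()['tool_pos'],bot.get_obs()['tcp_rot'],bot.get_obs()['grip_width'])
E
```

```text
shift [-1.06   0.537  0.233] turn [-0.    -0.     0.627]
[371.41279362 359.717527   226.65865263] [-3.14129604e+00 -2.87359575e-04  2.07752677e+00] 54.66514528013155
```

Emit:
send_rows([
  {"x":-0.1,"y":0.05,"z":0,"ax":0,"ay":0,"az":0.06,"jaw":0.2},
  {"x":-0.25,"y":0.13,"z":0,"ax":0,"ay":0,"az":0.15,"jaw":0.2},
  {"x":-0.4,"y":0.21,"z":0,"ax":0,"ay":0,"az":0.25,"jaw":0.2},
  {"x":-0.55,"y":0.29,"z":0.05,"ax":0,"ay":0,"az":0.35,"jaw":0.2},
  {"x":-0.7,"y":0.37,"z":0.1,"ax":0,"ay":0,"az":0.44,"jaw":0.2},
  {"x":-0.85,"y":0.45,"z":0.13,"ax":0,"ay":0,"az":0.53,"jaw":0.2},
  {"x":-0.95,"y":0.51,"z":0.15,"ax":0,"ay":0,"az":0.6,"jaw":0.2},
  {"x":-1.0,"y":0.537,"z":0.15,"ax":0,"ay":0,"az":0.627,"jaw":0.2},
  {"x":-1.0,"y":0.537,"z":0.15,"ax":0,"ay":0,"az":0.627,"jaw":0.2},
  {"x":-1.0,"y":0.537,"z":0.15,"ax":0,"ay":0,"az":0.627,"jaw":0.2},
])

```text
time: 2.6
tool_pos: [562.1, 237.1, 197.1]
tcp_rot: [-3.142, -0.0, 1.421]
contact_force: [-0.6, 0.7, 0.4]
grip_width: 55.0
finger_force: 0.0
```

```bash
python3 - <<'E'
from h import *
delta(T([568.2,226.5,82],-8.6,0)); print(bot.get_obs()['tool_pos'],bot.get_obs()['tcp_rot'])
p,d=bot.capture("side"); q,_=bot.capture("top")
s=proj("side",[568,226,110])[0].astype(int);t=proj("top",[568,226,110])[0].astype(int)
cr=lambda i,c:cv2.resize(i[c[1]-60:c[1]+60,c[0]-40:c[0]+40,::-1],(400,600),interpolation=cv2.INTER_CUBIC)
cv2.imwrite("pics/a.png",np.hstack([cr(p,s),cr(q,t)]))
E
```

```text
shift [-0.048  0.038  0.575] turn [-0.    -0.     0.001]
[562.08077382 237.14185405 197.07331742] [-3.14156510e+00 -3.70819665e-04  1.42146154e+00]
```

View pics/a.png

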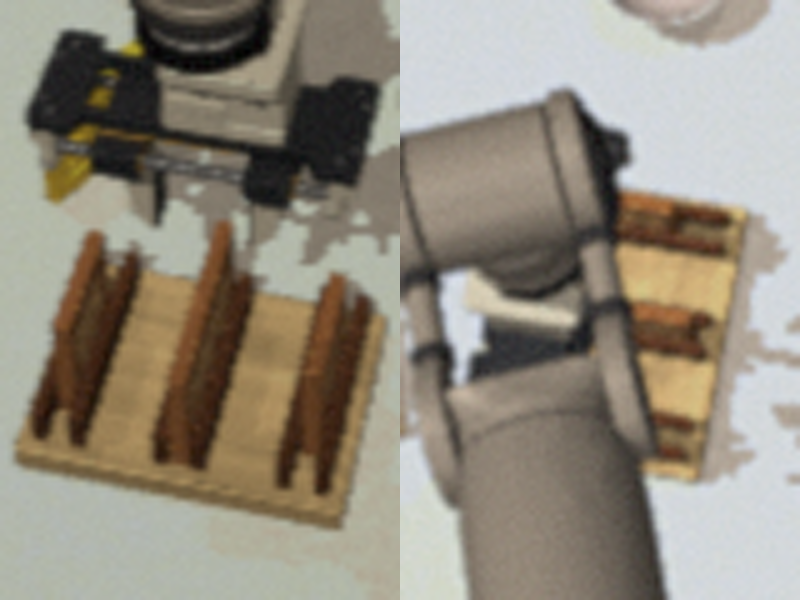

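The picture shows the open fingers (left crop, about (155,200) and (260,195)) straddling the middle, wide panel's top rail (222,230 to 180,390). I'm descending with the small correction.

Emit:
send_rows([
  {"x":-0.048,"y":0.038,"z":0.02,"ax":0,"ay":0,"az":0,"jaw":0.2},
  {"x":-0.048,"y":0.038,"z":0.1,"ax":0,"ay":0,"az":0,"jaw":0.2},
  {"x":-0.048,"y":0.038,"z":0.2,"ax":0,"ay":0,"az":0,"jaw":0.2},
  {"x":-0.048,"y":0.038,"z":0.3,"ax":0,"ay":0,"az":0,"jaw":0.2},
  {"x":-0.048,"y":0.038,"z":0.4,"ax":0,"ay":0,"az":0,"jaw":0.2},
  {"x":-0.048,"y":0.038,"z":0.48,"ax":0,"ay":0,"az":0,"jaw":0.2},
  {"x":-0.048,"y":0.038,"z":0.54,"ax":0,"ay":0,"az":0,"jaw":0.2},
  {"x":-0.048,"y":0.038,"z":0.575,"ax":0,"ay":0,"az":0,"jaw":0.2},
  {"x":-0.048,"y":0.038,"z":0.575,"ax":0,"ay":0,"az":0,"jaw":0.2},
  {"x":-0.048,"y":0.038,"z":0.575,"ax":0,"ay":0,"az":0,"jaw":-0.3},
])

```text
time: 3.95
tool_pos: [569.3, 225.8, 82.4]
tcp_rot: [3.14, -0.001, 1.42]
contact_force: [-0.0, 1.3, 0.5]
grip_width: 49.3
finger_force: 0.0
```

Emit:
send_rows([
  {"x":0,"y":0,"z":0,"ax":0,"ay":0,"az":0,"jaw":-0.5},
  {"x":0,"y":0,"z":0,"ax":0,"ay":0,"az":0,"jaw":-0.65},
  {"x":0,"y":0,"z":0,"ax":0,"ay":0,"az":0,"jaw":-0.8},
  {"x":0,"y":0,"z":0,"ax":0,"ay":0,"az":0,"jaw":-1},
  {"x":0,"y":0,"z":0,"ax":0,"ay":0,"az":0,"jaw":-1},
  {"x":0,"y":0,"z":0,"ax":0,"ay":0,"az":0,"jaw":-1},
  {"x":0,"y":0,"z":0,"ax":0,"ay":0,"az":0,"jaw":-1},
  {"x":0,"y":0,"z":0,"ax":0,"ay":0,"az":0,"jaw":-1},
  {"x":0,"y":0,"z":0,"ax":0,"ay":0,"az":0,"jaw":-1},
  {"x":0,"y":0,"z":0,"ax":0,"ay":0,"az":0,"jaw":-1},
])

```text
time: 5.2
tool_pos: [568.9, 225.7, 81.8]
tcp_rot: [3.142, -0.0, 1.42]
contact_force: [0.3, -0.6, 0.1]
grip_width: 11.9
finger_force: 30.0
```

Emit:
send_rows([
  {"x":0,"y":0,"z":-0.03,"ax":0,"ay":0,"az":0,"jaw":-1},
  {"x":0,"y":0,"z":-0.1,"ax":0,"ay":0,"az":0,"jaw":-1},
  {"x":0,"y":0,"z":-0.2,"ax":0,"ay":0,"az":0,"jaw":-1},
  {"x":0,"y":0,"z":-0.32,"ax":0,"ay":0,"az":0,"jaw":-1},
  {"x":0,"y":0,"z":-0.45,"ax":0,"ay":0,"az":0,"jaw":-1},
  {"x":0,"y":0,"z":-0.57,"ax":0,"ay":0,"az":0,"jaw":-1},
  {"x":0,"y":0,"z":-0.68,"ax":0,"ay":0,"az":0,"jaw":-1},
  {"x":0,"y":0,"z":-0.76,"ax":0,"ay":0,"az":0,"jaw":-1},
  {"x":0,"y":0,"z":-0.8,"ax":0,"ay":0,"az":0,"jaw":-1},
  {"x":0,"y":0,"z":-0.8,"ax":0,"ay":0,"az":0,"jaw":-1},
])

```text
time: 6.45
tool_pos: [569.0, 225.7, 242.0]
tcp_rot: [3.141, -0.0, 1.419]
contact_force: [-0.4, -0.4, -0.7]
grip_width: 11.7
finger_force: 30.0
```

```bash
python3 - <<'E'
from h import *
# TCP -> panel centre: centre 17 mm beyond TCP along tool z (82-65), check lengthwise offset ~0
ex=Ro.from_euler('ZY',[-18.2,-17.7],degrees=True).as_matrix()
view=np.array([738.8,-236.8,270])-180*ex[:,0]
tcp=view+17*ex[:,2]; print(view,tcp,bot.get_obs()['finger_force'])
w1=delta(T([572,90,240],-10,0)); w2=delta(T([572,-60,240],-14,8),w1); w3=delta(T(tcp,-18.2,17.7),w2)
p,d=bot.capture("side"); np.savez("side1.npz",p=p,d=d)
P=cloud("side",d=d); m=np.all((P>[540,130,165])&(P<[600,310,200]),axis=2); q=P[m]; print(m.sum(),q.mean(0),cv2.minAreaRect(q[:,:2].astype(np.float32)))
cv2.imwrite("pics/b.png",p[:,:,::-1])
E
```

```text
[ 575.89967928 -183.2410997   215.27404903] [ 570.9896898  -181.6267773   231.46929421] 29.989964067935944
shift [-0.668  0.117  0.01 ] turn [ 0.    -0.     0.022]
shift [-0.739  0.13   0.   ] turn [-0.133 -0.005  0.067]
shift [-0.591  0.135  0.062] turn [-0.162 -0.016  0.068]
65 [567.67551707 246.18499258 192.80319283] ((565.4548950195312, 234.48956298828125), (111.39060974121094, 9.659977912902832), 78.11253356933594)
```

View pics/b.png

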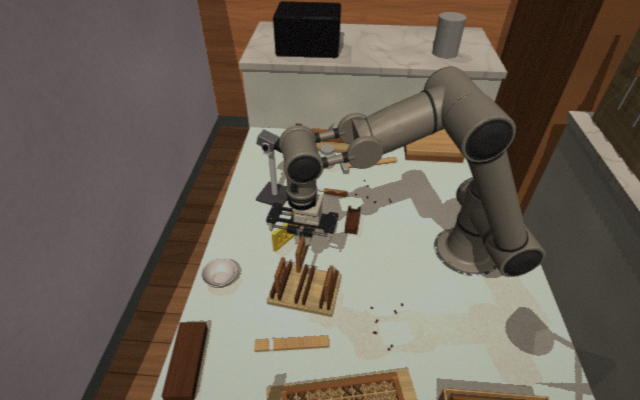

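The wide panel hangs from the gripper at about (300,255), clear of the rack. The narrow panels are still in place, so I'm carrying it to the camera.

Emit:
send_rows([
  {"x":-0.04,"y":0.01,"z":0,"ax":0,"ay":0,"az":0,"jaw":-1},
  {"x":-0.12,"y":0.02,"z":0,"ax":0,"ay":0,"az":0,"jaw":-1},
  {"x":-0.25,"y":0.04,"z":0,"ax":0,"ay":0,"az":0.01,"jaw":-1},
  {"x":-0.4,"y":0.07,"z":0,"ax":0,"ay":0,"az":0.02,"jaw":-1},
  {"x":-0.55,"y":0.1,"z":0,"ax":0,"ay":0,"az":0.03,"jaw":-1},
  {"x":-0.7,"y":0.12,"z":0,"ax":0,"ay":0,"az":0.05,"jaw":-1},
  {"x":-0.83,"y":0.14,"z":0,"ax":0,"ay":0,"az":0.06,"jaw":-1},
  {"x":-0.93,"y":0.16,"z":0,"ax":0,"ay":0,"az":0.07,"jaw":-1},
  {"x":-0.98,"y":0.16,"z":0,"ax":0,"ay":0,"az":0.07,"jaw":-1},
  {"x":-1.0,"y":0.16,"z":0,"ax":0,"ay":0,"az":0.07,"jaw":-1},
])

```text
time: 7.75
tool_pos: [570.2, 22.7, 241.6]
tcp_rot: [-3.141, -0.0, 1.346]
contact_force: [-0.2, 0.4, 0.4]
grip_width: 11.8
finger_force: 30.0
```

```bash
python3 - <<'E'
from h import *
w2=delta(T([572,-120,240],-18.2,17.7)); delta(T([571,-181.6,231.5],-18.2,17.7),w2)
E
```

```text
shift [-0.694  0.168  0.008] turn [-0.295 -0.014  0.088]
shift [-0.294  0.074  0.068] turn [0. 0. 0.]
```

Emit:
send_rows([
  {"x":-0.03,"y":0.01,"z":0,"ax":-0.01,"ay":0,"az":0,"jaw":-1},
  {"x":-0.1,"y":0.02,"z":0,"ax":-0.04,"ay":0,"az":0.01,"jaw":-1},
  {"x":-0.19,"y":0.05,"z":0,"ax":-0.08,"ay":0,"az":0.02,"jaw":-1},
  {"x":-0.3,"y":0.07,"z":0,"ax":-0.13,"ay":-0.005,"az":0.04,"jaw":-1},
  {"x":-0.41,"y":0.1,"z":0,"ax":-0.18,"ay":-0.008,"az":0.05,"jaw":-1},
  {"x":-0.52,"y":0.13,"z":0,"ax":-0.22,"ay":-0.01,"az":0.07,"jaw":-1},
  {"x":-0.61,"y":0.15,"z":0,"ax":-0.26,"ay":-0.012,"az":0.08,"jaw":-1},
  {"x":-0.67,"y":0.165,"z":0,"ax":-0.285,"ay":-0.014,"az":0.085,"jaw":-1},
  {"x":-0.69,"y":0.17,"z":0.01,"ax":-0.295,"ay":-0.014,"az":0.088,"jaw":-1},
  {"x":-0.69,"y":0.17,"z":0.01,"ax":-0.295,"ay":-0.014,"az":0.088,"jaw":-1},
])

```text
time: 9.0
tool_pos: [572.7, -118.7, 239.5]
tcp_rot: [2.833, -0.0, 1.253]
contact_force: [-0.4, 0.7, -1.1]
grip_width: 11.8
finger_force: 30.0
```

```bash
python3 - <<'E'
from h import *
delta(T([571,-181.6,231.5],-18.2,17.7))
p,d=bot.capture("side");cv2.imwrite("pics/c.png",cv2.resize(p[90:290,200:420,::-1],(660,600)))
E
```

```text
shift [-0.302  0.074  0.065] turn [-0. -0.  0.]
```

View pics/c.png

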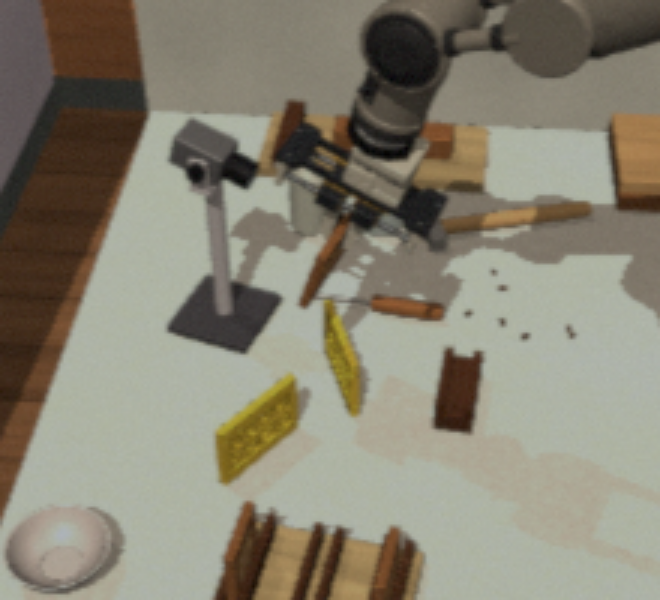

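The panel at about (325,260) leans to match the camera at (215,160), and there is clear space between gripper and lens. I'm sliding it the last stretch sideways.

Emit:
send_rows([
  {"x":-0.02,"y":0.01,"z":0.005,"ax":0,"ay":0,"az":0,"jaw":-1},
  {"x":-0.06,"y":0.015,"z":0.01,"ax":0,"ay":0,"az":0,"jaw":-1},
  {"x":-0.11,"y":0.03,"z":0.02,"ax":0,"ay":0,"az":0,"jaw":-1},
  {"x":-0.16,"y":0.04,"z":0.03,"ax":0,"ay":0,"az":0,"jaw":-1},
  {"x":-0.21,"y":0.05,"z":0.045,"ax":0,"ay":0,"az":0,"jaw":-1},
  {"x":-0.25,"y":0.06,"z":0.055,"ax":0,"ay":0,"az":0,"jaw":-1},
  {"x":-0.28,"y":0.07,"z":0.06,"ax":0,"ay":0,"az":0,"jaw":-1},
  {"x":-0.3,"y":0.074,"z":0.065,"ax":0,"ay":0,"az":0,"jaw":-1},
  {"x":-0.3,"y":0.074,"z":0.065,"ax":0,"ay":0,"az":0,"jaw":-1},
  {"x":-0.3,"y":0.074,"z":0.065,"ax":0,"ay":0,"az":0,"jaw":-1},
])

```text
time: 10.3
tool_pos: [571.2, -181.4, 231.9]
tcp_rot: [2.832, 0.0, 1.253]
contact_force: [0.7, 0.0, -0.3]
grip_width: 12.0
finger_force: 30.0
```

```bash
python3 - <<'E'
from h import *
delta(T([571,-181.6,231.5],-18.2,17.7)); print(bot.get_obs()['finger_force'])
A=Ro.from_euler('ZY',[-18.2,-17.7],degrees=True).as_matrix(); V=np.array([575.9,-183.2,215.3])
p,d=bot.capture("side");P=cloud("side",d=d)
L=(P-V)@A
b=(p[...,0].astype(int)-p[...,2]>25)
m=(abs(L)<[25,80,60]).all(2)&b; q=L[m]; print(m.sum(),np.percentile(q,[2,50,98],axis=0).round(1).tolist())
c,n=q.mean(0),np.linalg.svd(q-q.mean(0))[2]; print(c,n.round(3))
z=np.load("head.npz"); h=((P>[640,-290,240])&(P<[830,-150,330])).all(2); h0=load("side")[1]
h0=h0[((h0>[640,-290,240])&(h0<[830,-150,330])).all(2)]; print("head",P[h].mean(0),h0.mean(0))
im=p[90:290,200:420,::-1].copy(); 
cs=V+np.array([[0,y,zz] for y,zz in((-65,45),(65,45),(65,-45),(-65,-45))])@A.T
big=cv2.resize(im,(660,600)); uv=((proj("side",cs)-[200,90])*3).astype(np.int32); cv2.polylines(big,[uv],True,(0,255,0),1)
cv2.imwrite("pics/d.png",big)
E
```

```text
shift [-0.001 -0.001  0.002] turn [0. 0. 0.]
29.990024864673615
156 [[-5.6, -25.3, -36.7], [-0.7, 40.6, 27.5], [13.0, 65.0, 50.7]]
[ 0.41767478 34.61111435 18.55873792] [[ 0.03  -0.681  0.731]
 [-0.018 -0.732 -0.681]
 [-0.999 -0.007  0.034]]
head [ 737.10352122 -222.67776918  279.52933733] [ 737.02545656 -222.78536771  279.42296669]
```

View pics/d.png

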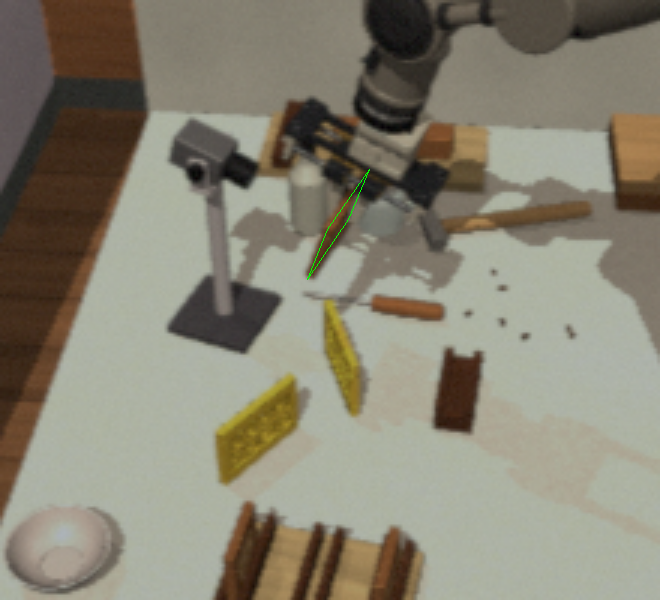

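The panel (from (310,275) up to (365,175)) lies on the drawn target outline, its normal is within about 2 degrees, and the camera hasn't moved. I'm handing in.

```bash
python3 -c "
from plant import bot
print(bot.close_job())"
```

```text
the job is handed in; nothing more can be done
None
```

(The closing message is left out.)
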